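# Stow two aerosol cans in the empty cells of a covered crate

### The arm

A 6-joint arm with a two-finger parallel gripper is mounted at the origin on a cart in front of the work surface, level with it; the furniture and walls round the work are solid. World frame = base frame: x ahead of the robot, y to its left, z up, the work surface at z = 0. Lengths are in m, angles in rad, forces in N, time in s.
With the tool pointing down it reaches from about 0.375 to 0.9 m from the base axis. Payload 3.1 kg.
Tool frame: the origin (TCP) lies between the finger pads; the fingertips stand 25 mm ahead of it and the grasp point (between the pads) lies 6 mm ahead of it; y points along the fingers, x is the direction in which the jaws open and shut, and the axes are right-handed (so a half turn about y gives the same grasp; the last joint's range is limited). The gripper opens to 87 mm and grips with 3 to 60 N. Pads are 19 mm wide; open, the fingers measure 117 mm over their backs; the gripper's body (75 mm by 190 mm) begins 51 mm behind the grasp point.
Start: joints at [1.006, 0.527, 1.433, -0, 1.181, -0.178], TCP at [0.235, 0.579, 0.248] pointing down, gripper open.
Joint ranges: [-3.08, 3.08], [-0.75, 2.2], [0.22, 2.44], [-1.43, 4.57], [0, 2.65], [-2.85, 2.85]. Speed limits (rad/s): [2.79, 2.79, 3.14, 3.14, 3.14, 3.14].

### API

Orientations are given as a unit quaternion [x, y, z, w].
In Python, from rig import robot gives the robot as it stands.
- The arm moves only by the tool carry_out, never from a script. Its argument "moves" is a list of rows, each a list of 7 numbers: the opening, from 0 (shut) to 1 (fully open), then the shift along the tool's x, y, z in cm, then the turn, a rotation vector about the tool's x, y, z in rad. In form: [[grip, x, y, z, rx, ry, rz], ...]. A call has 1 to 20 rows; each row is the pose to reach, as a shift and turn from the pose commanded when the call began, along the tool's axes at that moment; what a row does not reach only later rows make up. A row lasts 1/10 s, in which the tool goes at most 50 mm and 8.59 degrees, less where a joint would pass 70% of its speed; a pose out of reach is approached as far as the arm can. A call with a gripper value outside its range is refused whole. The fingers move at their own pace and stop on an object; "force" is the grip in N (left out, the last holds). Time passes only in rows, so rows that repeat a pose let the fingers close. It gives the time, the measured TCP pose, the force and the opening at its end, in the units of the state.
- robot.get_obs(): the state, without advancing time (a new reading comes with each control period).
- robot.camera(name): name is "scene" or "top"; returns the picture (400x640x3 uint8, red, green, blue); there is no depth.
- robot.camera_params(name): a dict with "fx", "fy", "cx", "cy" (pixels), "extrinsics" (4x4, takes a point from camera to world coordinates). Camera axes: x right, y down, z forward; pixel columns grow to the right and rows downward; lengths in m; the calibration is good to about 2 mm. A picture is of the moment at which its call begins. camera_params takes no time and is no camera call.
- robot.hand_in(): hands the job in, once; it reports no verdict.
The state is a dict: "time": time; "q": joint angles; "joint_velocities": joint speeds; "joint_torque": joint torques, N m; "position": TCP position; "tool_rot": TCP orientation; "ft_force": force on the tool from outside, world axes, zero at the start; "moment": the same for the moment, N m; "grip_width": finger opening in m.
Only numpy, scipy, OpenCV 4.12 (cv2) and the standard library are available. Lean on these libraries where they do the work, as an engineer would, in place of code of your own. Each camera call takes 0.05 s, during which the arm holds its last target.

### The job

Put both aerosol cans away in the flap-covered crate, each standing upright on the floor of an empty cell, and let go of them. Four of the six cells already hold a tin that you cannot see, so feel gently for the two empty ones: where the flap comes up hard against something, do not force it, try another. Leave the oil can, the tape measure and the roll of tape where they are.

Things in the scene. Friction and masses are not known exactly. Their poses are not given: they have to be found in the camera images.
- crate: Plywood crate fixed to the bench, 216 (along its x) by 318 (y), 105 high; a carrying bow at each y end reaches 29 beyond the wall. 2 rows of 3 square cells, 90 clear, 102 between centres, walls 12 thick, inner floor 8 above the bench. Each cell is covered by a sprung metal flap (see the cells). Origin: centre of the underside; z up; x roughly away from the robot.
- cell_1 (a point): Cell in the near row (crate -x), left (+y): centre of its free opening, level with the crate's top, 97 above the cell's floor. Axes as the crate. All flaps: 85 by 90, 4 thick, flush with the top, hinged along the cell's +x wall. 1 to 4 N from above swings an unblocked one down until it hangs along that wall, leaving 85 by 90 free.
- cell_2 (a point): Cell in the near row, middle: centre of its free opening, level with the crate's top, 97 above the cell's floor. Axes as the crate. Four of the six cells, other ones each time, hold an unseen loose paint tin (78 in diameter, 75 tall): there the free edge of the flap gives some 18, a can pushed on it goes in less than 20, and it stops hard. In the two empty cells it swings right down.
- cell_3 (a point): Cell in the near row, right (-y): centre of its free opening, level with the crate's top, 97 above the cell's floor. Axes as the crate.
- cell_4 (a point): Cell in the far row (crate +x), left (+y): centre of its free opening, level with the crate's top, 97 above the cell's floor. Axes as the crate.
- cell_5 (a point): Cell in the far row, middle: centre of its free opening, level with the crate's top, 97 above the cell's floor. Axes as the crate.
- cell_6 (a point): Cell in the far row, right (-y): centre of its free opening, level with the crate's top, 97 above the cell's floor. Axes as the crate.
- can_a_mid (a point): One of two identical upright aerosol cans with a full-width cap, 202 tall, 66 in diameter, 62 at the cap (the top 48; firm, can be gripped from above), 150 to 260 g, standing on the bench beside the crate. This point is on its axis half-way up, 101 above its underside; z points up along the can; its yaw does not matter.
- can_b_mid (a point): One of two identical upright aerosol cans with a full-width cap, 202 tall, 66 in diameter, 62 at the cap (the top 48; firm, can be gripped from above), 150 to 260 g, standing on the bench beside the crate. This point is on its axis half-way up, 101 above its underside; z points up along the can; its yaw does not matter.
- oil_can: Bystander: brass bench oiler with a thin bent spout, 72x88x202 tall, loose on the bench. Origin: centre of the underside.
- tape_measure: Bystander: tape measure lying flat, 62x85x37 high, loose on the bench. Origin: centre of the underside.
- tape_roll: Bystander: roll of tape lying flat, 101 in diameter, 24 high, loose on the bench. Origin: centre of the underside.
Mind the look-alikes: they are no part of the job. What is shaped like the part that bears can_a_mid but orange is not meant.

How it is judged:
By the outcome, as a careful person would: the job done as asked, in the order asked, and still so for the second after the job is handed in, with the robot touching nothing.
It also fails if it takes over 72 s, if anything falls off the work surface, if the arm or the gripper's body presses on something with over 40 N, if the wrist force passes 120 N, or if a joint passes its speed limit or range.

## Working session

There is one attempt and no reset: what is moved stays moved. The work goes in short steps, Python scripts to look and compute and a tool call to move; the robot and the scene stay as the last step left them, time stands still between calls to the robot, and variables do not carry over. Pictures are saved under pics/ and viewed, and the job is handed in when it is done.

Besides the shell and the picture viewer there is one more tool, called after "Call:" as a command line: name --pt "numbers of a row" for each row, then --argument value for the rest. carry_out: Moves the arm, as the interface text tells. Its arguments: {"type":"object","properties":{"moves":{"type":"array"},"force":{"type":"number"}},"required":["moves"]}

```bash
mkdir -p pics; ls
python3 - <<'E'
from rig import robot
import cv2, numpy as np
for n in ("scene","top"):
    im=robot.camera(n); cv2.imwrite(f"pics/{n}0.png",im[:,:,::-1])
    p=robot.camera_params(n); print(n,p["fx"],p["fy"],p["cx"],p["cy"]); print(np.round(p["extrinsics"],4))
o=robot.get_obs(); print(o)
E
```

```text
pics
scene 466.5886356816714 466.5886356816714 317.64220619166576 208.94058045620085
[[ 0.8767 -0.3813  0.2934 -0.0669]
 [-0.4809 -0.676   0.5583 -1.2581]
 [-0.0145 -0.6306 -0.776   1.7414]
 [ 0.      0.      0.      1.    ]]
top 505.6260861563615 505.6260861563615 322.67901737945266 203.1258636634758
[[ 2.0000e-03 -9.9860e-01  5.3000e-02  4.2470e-01]
 [-1.0000e+00 -2.1000e-03 -1.8000e-03 -8.9300e-02]
 [ 1.9000e-03 -5.3000e-02 -9.9860e-01  2.0992e+00]
 [ 0.0000e+00  0.0000e+00  0.0000e+00  1.0000e+00]]
{'time': 0.1, 'q': array([ 1.00649043e+00,  5.28381458e-01,  1.43376258e+00, -1.64399310e-05,
        1.18139519e+00, -1.78519053e-01]), 'joint_velocities': array([-0.00143588, -0.00152688, -0.00318148, -0.00075968,  0.00056292,
        0.00028948]), 'joint_torque': array([ 1.62622960e-04, -4.40980875e+01, -1.77150142e+01,  6.35664468e-02,
        5.33925800e-02, -4.19518653e-05]), 'position': array([0.23483916, 0.57854974, 0.24666805]), 'tool_rot': array([ 0.58685682,  0.39425084, -0.39550668, -0.58629329]), 'ft_force': array([-1.016984 , -0.3990294, -0.0389345]), 'moment': array([-0.00495602, -0.03267776, -0.01269739]), 'grip_width': 0.08710852528315374}
```

View pics/scene0.png

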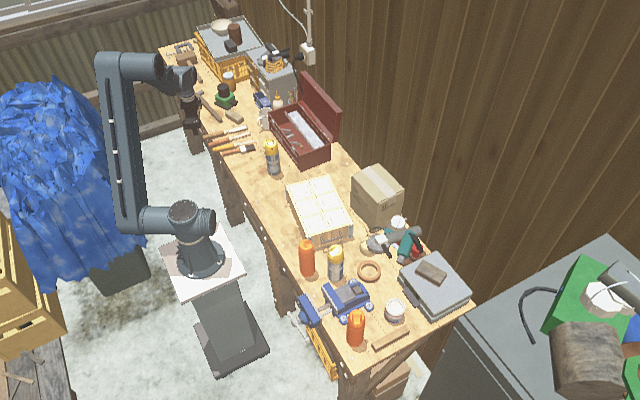

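View pics/top0.png

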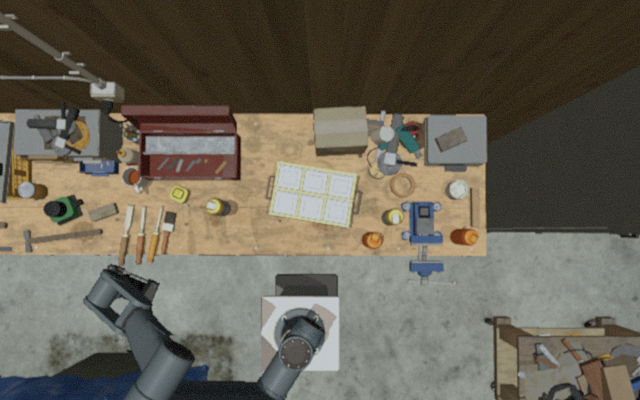

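Run:
```python
from scipy.spatial.transform import Rotation as R
import numpy as np
from rig import robot
print(np.round(R.from_quat(robot.get_obs()['tool_rot']).as_matrix(),3))
```

```text
[[ 0.376 -0.001 -0.927]
 [ 0.927 -0.002  0.376]
 [-0.002 -1.     0.   ]]
```

Run:
```python
import cv2
a=cv2.imread("pics/top0.png"); b=cv2.imread("pics/scene0.png")
cv2.imwrite("pics/t1.png",cv2.resize(a[140:260,180:440],None,fx=3,fy=3,interpolation=cv2.INTER_CUBIC))
cv2.imwrite("pics/s1.png",cv2.resize(b[120:300,240:420],None,fx=3.3,fy=3.3,interpolation=cv2.INTER_CUBIC))
```

```text
(no output)
```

View pics/t1.png

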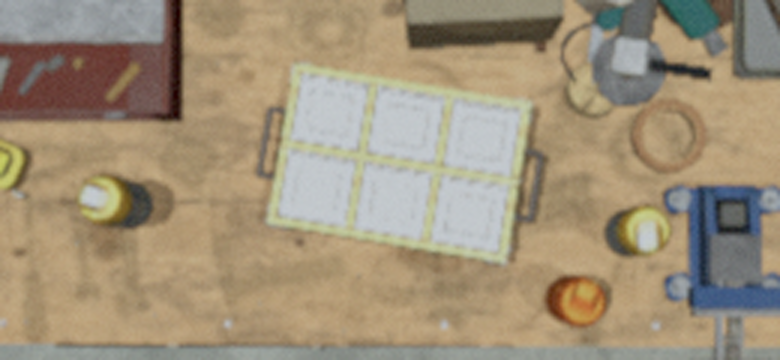

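View pics/s1.png

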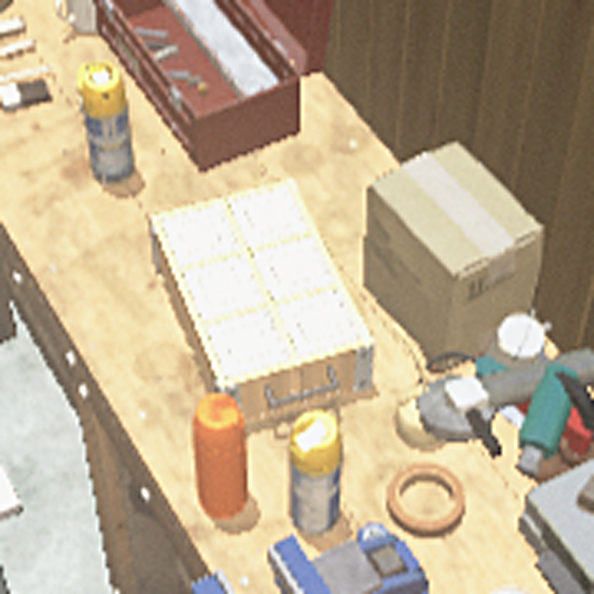

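```bash
cat > h.py <<'E'
import numpy as np, cv2
from rig import robot
def P(n):
    p=robot.camera_params(n); return p
def proj(n,X):
    p=P(n); E=np.array(p["extrinsics"]); X=np.atleast_2d(X)
    c=(X-E[:3,3])@E[:3,:3]
    return np.c_[p["fx"]*c[:,0]/c[:,2]+p["cx"],p["fy"]*c[:,1]/c[:,2]+p["cy"]]
def back(n,uv,z):
    p=P(n); E=np.array(p["extrinsics"]); uv=np.atleast_2d(uv)
    d=np.c_[(uv[:,0]-p["cx"])/p["fx"],(uv[:,1]-p["cy"])/p["fy"],np.ones(len(uv))]@E[:3,:3].T
    return E[:3,3]+d*((z-E[2,3])/d[:,2])[:,None]
def ring(x,y,z,r):
    t=np.linspace(0,2*np.pi,60); return np.c_[x+r*np.cos(t),y+r*np.sin(t),0*t+z]
E
python3 - <<'E'
from h import *
c=np.array([[295,65],[530,102],[508,262],[270,222]])/3+[180,140]-.33
q=back("top",c,.105)[:,:2]; print(q, q.mean(0)); 
for i in range(4): print(np.linalg.norm(q[i]-q[i-1]), np.degrees(np.arctan2(*(q[i]-q[i-1])[::-1])))
for n,u in(("A",(105,200)),("B",(643,231))):
    print(n,back("top",np.array(u)/3+[180,140],.19))
    im=robot.camera
E
```

```text
[[ 0.69623906  0.0846255 ]
 [ 0.64780283 -0.2260396 ]
 [ 0.4366464  -0.1968292 ]
 [ 0.48853679  0.11609233]] [ 0.56730627 -0.05553774]
0.21007236089411993 -8.614781634319188
0.3144183091459458 -98.86172111762471
0.21316726402369032 172.12395509231922
0.3171947297401915 80.58457444831264
A [[0.51185038 0.31405861 0.19      ]]
B [[ 0.47423156 -0.36349309  0.19      ]]
```

```bash
cat > ov.py <<'E'
from h import *
import sys
def draw(crate,cans,tag,imgs=("pics/scene0.png","pics/top0.png")):
    x,y,a=crate; ca,sa=np.cos(a),np.sin(a); M=np.array([[ca,-sa],[sa,ca]])
    outs=[]
    for n,f,w in(("scene",imgs[0],(240,120,440,300)),("top",imgs[1],(190,150,430,260))):
        S=6; im=cv2.imread(f)[w[1]:w[3],w[0]:w[2]]; im=cv2.resize(im,None,fx=S,fy=S,interpolation=cv2.INTER_CUBIC)
        def pl(X,col):
            uv=(proj(n,X)-[w[0],w[1]]+.5)*S
            cv2.polylines(im,[np.round(uv).astype(int)],True,col,1)
        def rect(cx,cy,hx,hy,z,col):
            p=np.array([[-hx,-hy],[hx,-hy],[hx,hy],[-hx,hy]])+[cx,cy]; p=p@M.T+[x,y]
            pl(np.c_[p,np.full(4,z)],col)
        rect(0,0,.108,.159,.105,(0,0,255)); rect(0,0,.108,.159,0,(0,0,255))
        for i in(-.051,.051):
            for j in(-.102,0,.102): rect(i,j,.045,.045,.105,(255,0,255))
        for (u,v) in cans:
            pl(ring(u,v,.202,.031),(255,0,0)); pl(ring(u,v,.154,.031),(0,255,0)); pl(ring(u,v,0,.033),(0,0,255))
        outs.append((n,im,w,S))
    for n,im,w,S in outs:
        for k,(u,v) in enumerate(cans):
            c=((proj(n,[u,v,.1])[0]-[w[0],w[1]])*S).astype(int)
            cr=im[max(0,c[1]-200):c[1]+200,max(0,c[0]-150):c[0]+150]; cv2.imwrite(f"pics/ov_{tag}_{n}_{k}.png",cr)
        c=((proj(n,[x,y,.1])[0]-[w[0],w[1]])*S).astype(int)
        cr=im[max(0,c[1]-290):c[1]+290,max(0,c[0]-390):c[0]+390]; cv2.imwrite(f"pics/ov_{tag}_{n}_crate.png",cr)
    A=[cv2.imread(f"pics/ov_{tag}_{n}_{k}.png") for n in("scene","top") for k in range(len(cans))]
    H=300; A=[cv2.resize(a,(200,H*1)) if 0 else a[:400,:300] for a in A]
    h=max(a.shape[0] for a in A); A=[cv2.copyMakeBorder(a,0,h-a.shape[0],0,300-a.shape[1],0) for a in A]
    g=np.hstack(A); g=cv2.resize(g,None,fx=.66,fy=.66) if g.shape[1]>800 else g
    cv2.imwrite(f"pics/ov_{tag}_cans.png",g)
E
python3 -c "
from ov import *
draw((.5673,-.0555,np.radians(-8.9)),[(.512,.314),(.474,-.363)],'1')"
```

```text
(no output)
```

View pics/ov_1_cans.png

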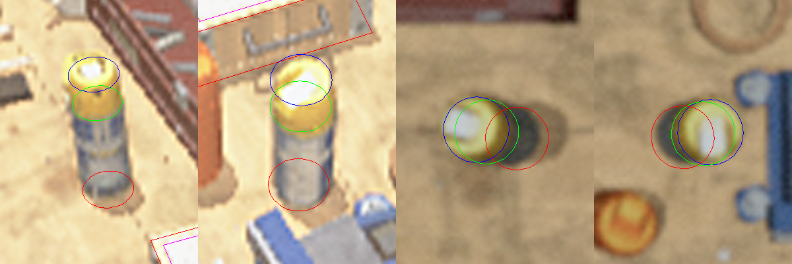

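View pics/ov_1_top_crate.png

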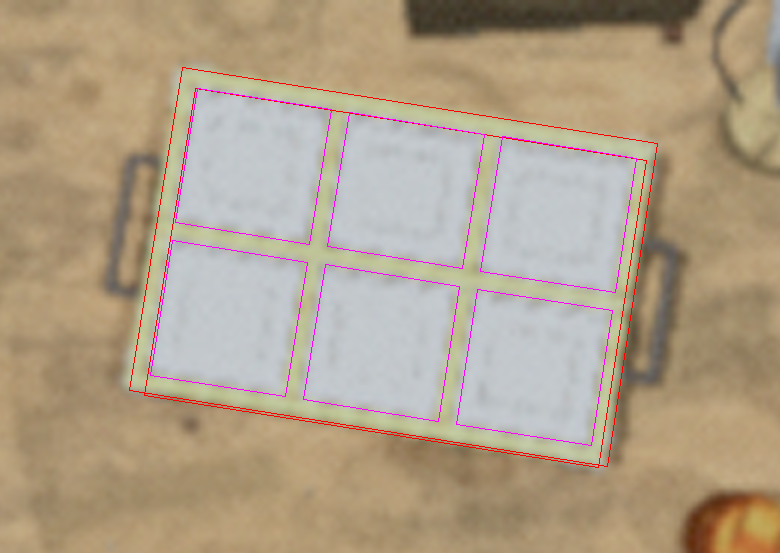

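View pics/ov_1_scene_crate.png

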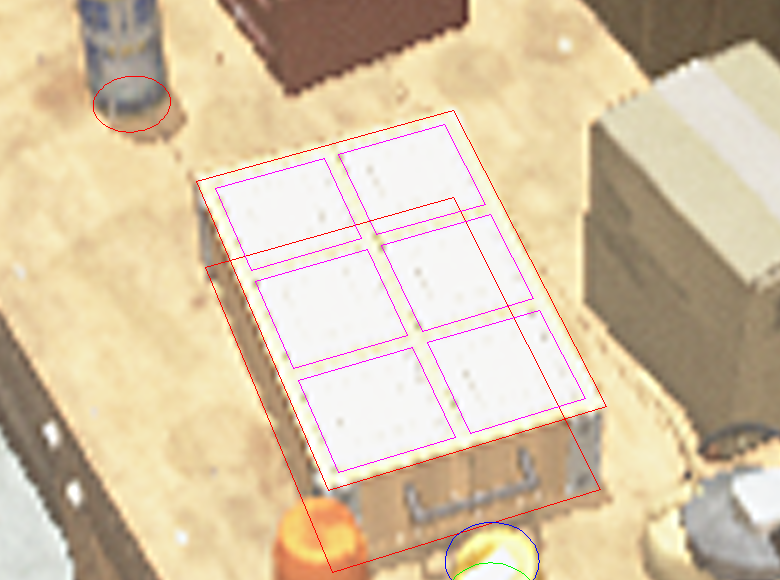

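```bash
python3 -c "
from ov import *
draw((.5665,-.0555,np.radians(-8.9)),[(.512,.320),(.475,-.366)],'2')"
```

```text
(no output)
```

View pics/ov_2_cans.png

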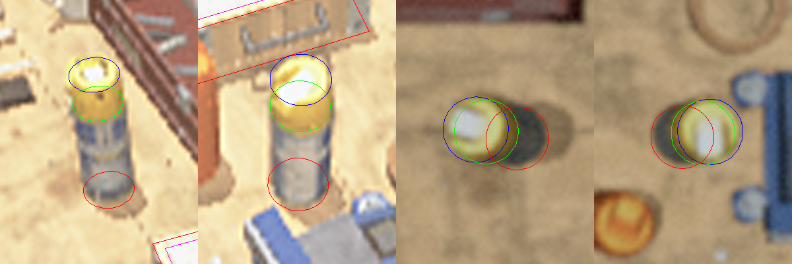

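Call:
carry_out --pt "1 -13.55 -1.2 -35.4 0 1.185 0" --pt "1 -13.55 -1.2 -35.4 0 1.185 0" --pt "1 -13.55 -1.2 -35.4 0 1.185 0" --pt "1 -13.55 -1.2 -35.4 0 1.185 0" --pt "1 -13.55 -1.2 -35.4 0 1.185 0" --pt "1 -13.55 -1.2 -35.4 0 1.185 0" --pt "1 -13.55 -1.2 -35.4 0 1.185 0" --pt "1 -13.55 -1.2 -35.4 0 1.185 0" --pt "1 -13.55 -1.2 -35.4 0 1.185 0" --pt "1 -13.55 -1.2 -35.4 0 1.185 0" --pt "1 -13.55 -1.2 -35.4 0 1.185 0" --force 30

```text
time: 1.2
position: [0.5109, 0.3209, 0.2591]
tool_rot: [0.707, 0.0, -0.001, -0.707]
ft_force: [-0.6, -0.2, 1.1]
grip_width: 0.087
```

```bash
python3 - <<'E'
from h import *
from scipy.spatial.transform import Rotation as R
o=robot.get_obs(); print(o["time"],o["position"],o["ft_force"]); print(np.round(R.from_quat(o['tool_rot']).as_matrix(),3),o["q"])
a=np.radians(-8.9); M=np.array([[np.cos(a),-np.sin(a)],[np.sin(a),np.cos(a)]])
k=1
for i in(-.0535,.0485):
    for j in(.102,0,-.102): print("cell",k,np.round(M@[i,j]+[.5665,-.0555],4)); k+=1
print("orange",back("top",[373,240],.19), "box top cand")
for n in("scene","top"):
    im=robot.camera(n); cv2.imwrite(f"pics/{n}1.png",im[:,:,::-1])
E
python3 - <<'E'
import sys; sys.path.insert(0,'.')
import cv2
b=cv2.imread("pics/scene1.png")[60:240,200:340]; t=cv2.imread("pics/top1.png")[150:270,140:280]
cv2.imwrite("pics/v1.png",np.hstack([cv2.resize(b,(420,540)),cv2.resize(t,(378,324)) if 0 else cv2.copyMakeBorder(cv2.resize(t,(378,324)),0,216,0,0,0)])) if 0 else None
import numpy as np
cv2.imwrite("pics/v1.png",np.hstack([cv2.resize(b,(420,540)),cv2.copyMakeBorder(cv2.resize(t,(378,324)),0,216,0,0,0)]))
E
```

```text
1.2 [0.51088063 0.32090002 0.25912422] [-0.59917036 -0.1890342   1.09492869]
[[ 1.    -0.002 -0.002]
 [ 0.002 -0.     1.   ]
 [-0.002 -1.    -0.   ]] [3.75576574e-01 4.85907357e-01 1.47520939e+00 5.25922943e-04
 1.18207643e+00 3.73471024e-01]
cell 1 [0.5294 0.0535]
cell 2 [ 0.5136 -0.0472]
cell 3 [ 0.4979 -0.148 ]
cell 4 [0.6302 0.0378]
cell 5 [ 0.6144 -0.063 ]
cell 6 [ 0.5986 -0.1638]
orange [[ 0.38741532 -0.28262629  0.19      ]] box top cand
```

View pics/v1.png

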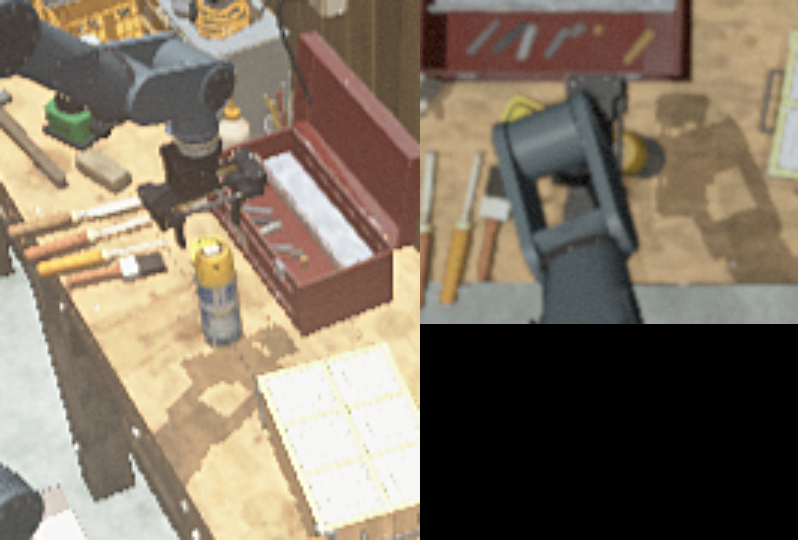

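Call:
carry_out --pt "1 0.1 3 -0.1 0 0 0" --pt "1 0.1 6 -0.1 0 0 0" --pt "1 0.1 7.3 -0.1 0 0 0" --pt "1 0.1 7.3 -0.1 0 0 0" --pt "0.4 0.1 7.3 -0.1 0 0 0" --pt "0.4 0.1 7.3 -0.1 0 0 0" --pt "0.4 0.1 7.3 -0.1 0 0 0" --pt "0.4 0.1 7.3 -0.1 0 0 0" --pt "0.4 0.1 7.3 -0.1 0 0 0" --force 30

```text
time: 2.2
position: [0.5135, 0.3195, 0.1876]
tool_rot: [-0.707, -0.0, -0.001, 0.707]
ft_force: [-0.9, -0.5, 3.1]
grip_width: 0.0613
```

Call:
carry_out --pt "0.4 0 -4 0 0 0 0" --pt "0.4 0 -8 0 0 0 0" --pt "0.4 0 -12 0 0 0 0" --pt "0.4 0 -14 0 0 0 0" --pt "0.4 0.5 -14 -5 0 0 0" --pt "0.4 1 -14 -10 0 0 0" --pt "0.4 1.6 -14 -15 0 0 0" --pt "0.4 1.6 -14 -20 0 0 0" --pt "0.4 1.6 -14 -24 0 0 0" --pt "0.4 1.6 -14 -26.6 0 0 0" --pt "0.4 1.6 -14 -26.6 0 0 0" --pt "0.4 1.6 -14 -26.6 0 0 0"

```text
time: 3.4
position: [0.5288, 0.053, 0.3262]
tool_rot: [-0.707, 0.001, -0.0, 0.708]
ft_force: [-0.2, 0.3, -2.7]
grip_width: 0.0616
```

Run:
```python
from h import *
for n in("scene","top"):
    im=robot.camera(n); cv2.imwrite(f"pics/{n}2.png",im[:,:,::-1])
im=cv2.imread("pics/scene2.png"); S=4
w=(240,80)
im=cv2.resize(im[80:230,240:430],None,fx=S,fy=S,interpolation=cv2.INTER_CUBIC)
o=robot.get_obs();p=o["position"]; b=p[2]-.1876; print(p,o["ft_force"])
for z,r in((b,.033),(b+.154,.031),(b+.202,.031)):
    uv=(proj("scene",ring(p[0],p[1],z,r))-w+.5)*S; cv2.polylines(im,[uv.astype(int)],True,(0,0,255),1)
cv2.imwrite("pics/v2.png",im)
```

```text
[0.52881161 0.05408538 0.32630187] [ 0.83432933  0.50003181 -2.78705656]
```

View pics/v2.png

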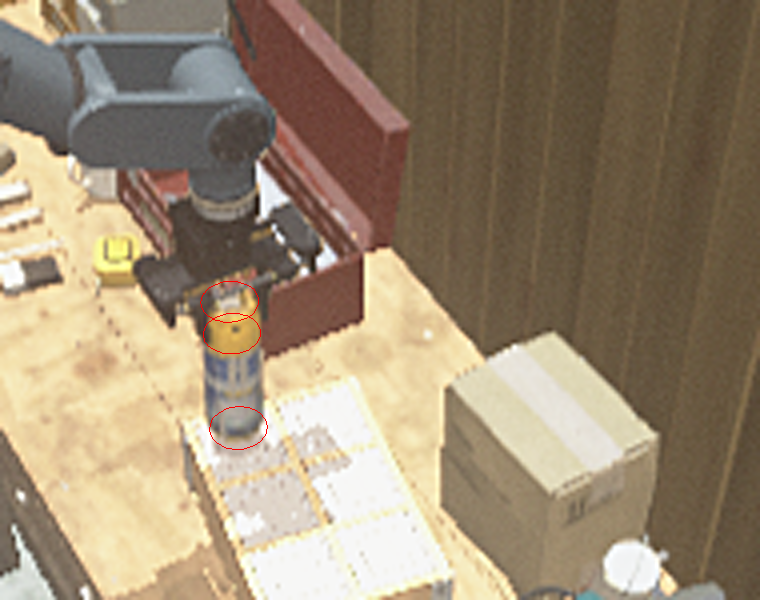

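Call:
carry_out --pt "0.4 0 2 -0.2 0 0 0" --pt "0.4 0 3.2 -0.2 0 0 0" --pt "0.4 0 3.7 -0.2 0 0 0" --pt "0.4 0 4.2 -0.2 0 0 0" --pt "0.4 0 4.5 -0.2 0 0 0" --pt "0.4 0 4.7 -0.2 0 0 0" --pt "0.4 0 4.7 -0.2 0 0 0"

```text
time: 4.2
position: [0.5304, 0.052, 0.2875]
tool_rot: [0.707, 0.003, 0.002, -0.707]
ft_force: [-9.3, 0.9, 37.1]
grip_width: 0.0618
```

Call:
carry_out --pt "0.4 0 -1 0 0 0 0" --pt "0.4 0 -3 0 0 0 0" --pt "0.4 4 -3.5 -0.6 0 0 0" --pt "0.4 8 -3.5 -1.2 0 0 0" --pt "0.4 10 -3.5 -1.6 0 0 0" --pt "0.4 10 -3.5 -1.6 0 0 0"

```text
time: 4.8
position: [0.632, 0.0349, 0.3139]
tool_rot: [0.707, 0.001, 0.001, -0.707]
ft_force: [-0.5, -0.1, -3.4]
grip_width: 0.061
```

```bash
cat > look.py <<'E'
from h import *
import sys
k,dz=sys.argv[1],float(sys.argv[2]); dy=float(sys.argv[3]) if len(sys.argv)>3 else 0
im=robot.camera("scene")[:,:,::-1]; S=4
o=robot.get_obs();p=o["position"]; b=p[2]-dz; print(p,o["ft_force"],o["time"])
c=proj("scene",[p[0],p[1],b+.05])[0].astype(int); w=c-[95,75]
w=np.clip(w,0,[450,250])
im=cv2.resize(im[w[1]:w[1]+150,w[0]:w[0]+190],None,fx=S,fy=S,interpolation=cv2.INTER_CUBIC)
for z,r in((b,.033),(b+.154,.031),(b+.202,.031)):
    uv=(proj("scene",ring(p[0],p[1]+dy,z,r))-w+.5)*S; cv2.polylines(im,[uv.astype(int)],True,(0,0,255),1)
cv2.imwrite(f"pics/v{k}.png",im)
E
python3 look.py 3 .1876 .002
```

```text
[0.62969552 0.03555508 0.31359243] [-0.57052203  1.0059679  -3.23497639] 4.85
```

View pics/v3.png

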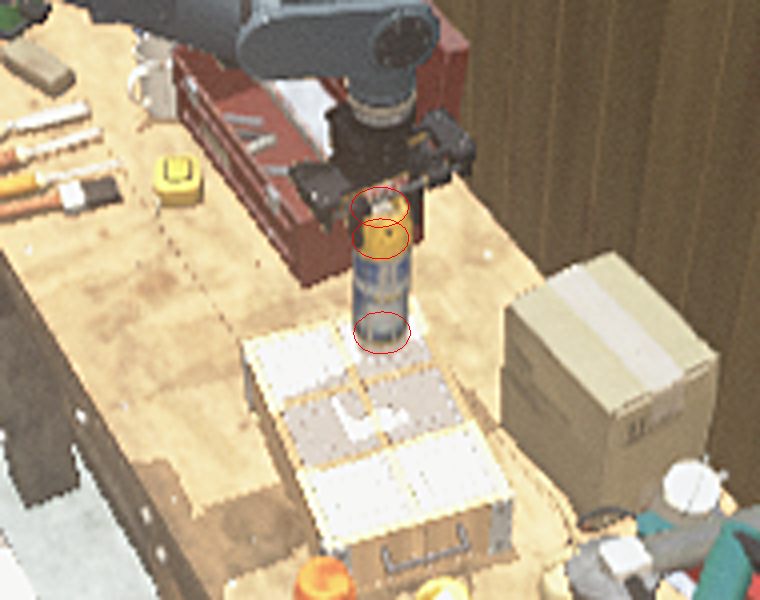

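Call:
carry_out --pt "0.4 0.1 1.5 0 0 0 0" --pt "0.4 0.1 2.1 0 0 0 0" --pt "0.4 0.1 2.5 0 0 0 0" --pt "0.4 0.1 2.8 0 0 0 0" --pt "0.4 0.1 2.8 0 0 0 0"

```text
time: 5.35
position: [0.6289, 0.0356, 0.288]
tool_rot: [-0.707, 0.0, 0.001, 0.707]
ft_force: [-3.3, 0.3, 3.4]
grip_width: 0.0612
```

Call:
carry_out --pt "0.4 0 0.4 0 0 0 0" --pt "0.4 0 0.8 0 0 0 0" --pt "0.4 0 0.8 0 0 0 0"

```text
time: 5.65
position: [0.6304, 0.0354, 0.287]
tool_rot: [0.708, 0.002, 0.002, -0.707]
ft_force: [-8.1, -0.1, 28.9]
grip_width: 0.0615
```

Call:
carry_out --pt "0.4 0 -1 0 0 0 0" --pt "0.4 0 -3 0 0 0 0" --pt "0.4 -0.8 -3.3 -4 0 0 0" --pt "0.4 -1.6 -3.3 -8 0 0 0" --pt "0.4 -1.6 -3.3 -10 0 0 0" --pt "0.4 -1.6 -3 -10 0 0 0" --pt "0.4 -1.6 -1.5 -10 0 0 0" --pt "0.4 -1.6 -0.6 -10 0 0 0" --pt "0.4 -1.6 -0.1 -10 0 0 0" --pt "0.4 -1.6 0.1 -10 0 0 0" --pt "0.4 -1.6 0.1 -10 0 0 0"

```text
time: 6.75
position: [0.6138, -0.0641, 0.2772]
tool_rot: [-0.707, 0.0, 0.001, 0.707]
ft_force: [-0.5, -0.3, -1.6]
grip_width: 0.0612
```

Call:
carry_out --pt "0.4 0 1 0 0 0 0" --pt "0.4 0 2 0 0 0 0" --pt "0.4 0 3 0 0 0 0" --pt "0.4 0 4 0 0 0 0" --pt "0.4 0 5 0 0 0 0" --pt "0.4 0 6 0 0 0 0" --pt "0.4 0 7 0 0 0 0" --pt "0.4 0 7.4 0 0 0 0" --pt "0.4 0 7.4 0 0 0 0"

```text
time: 7.65
position: [0.6136, -0.0646, 0.2025]
tool_rot: [-0.707, 0.001, 0.001, 0.707]
ft_force: [-0.5, -0.0, -1.9]
grip_width: 0.0615
```

```bash
python3 look.py 4 .1876 .002
```

```text
[ 0.61400506 -0.06467755  0.20317426] [-0.30500379 -0.59523102 -2.29466518] 7.7
```

View pics/v4.png

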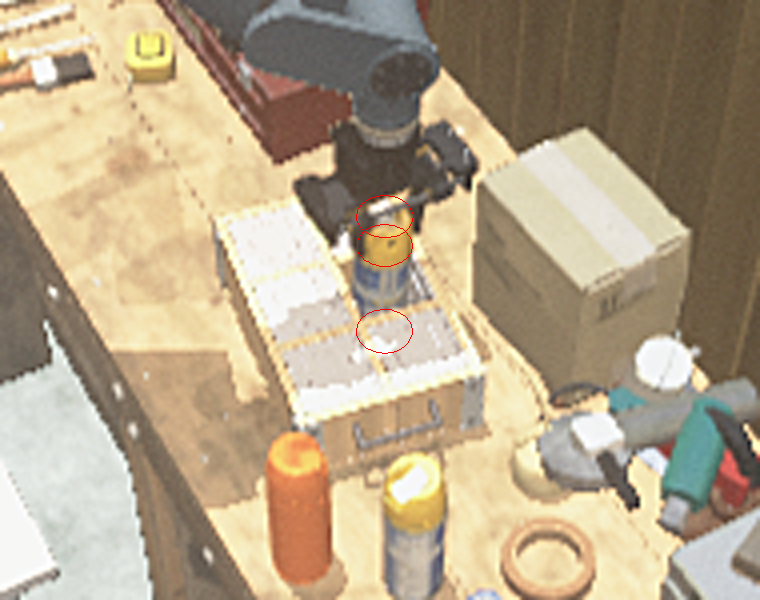

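Call:
carry_out --pt "0.4 0 0.3 0 0 0 0" --pt "0.4 0 0.5 0 0 0 0" --pt "0.4 0 0.7 0 0 0 0" --pt "0.4 0 0.7 0 0 0 0"

```text
time: 8.1
position: [0.6142, -0.0647, 0.1965]
tool_rot: [0.707, 0.0, 0.0, -0.707]
ft_force: [-1.1, -0.5, -2.7]
grip_width: 0.0615
```

Call:
carry_out --pt "0.4 0 0.15 0 0 0 0" --pt "0.4 0 0.3 0 0 0 0" --pt "0.4 0 0.3 0 0 0 0"

```text
time: 8.4
position: [0.6145, -0.0646, 0.1961]
tool_rot: [0.707, 0.001, 0.001, -0.707]
ft_force: [-2.1, 1.0, 8.8]
grip_width: 0.0615
```

Call:
carry_out --pt "0.4 0 0.1 0 0 0 0" --pt "0.7 0 0.1 0 0 0 0" --pt "1 0 0.1 0 0 0 0" --pt "1 0 0.1 0 0 0 0" --pt "1 0 0.1 0 0 0 0" --pt "1 0 -3 0 0 0 0" --pt "1 0 -6 0 0 0 0" --pt "1 0 -10 0 0 0 0" --pt "1 -2 -10 -4 0 0 0" --pt "1 -4 -10 -8.5 0 0 0" --pt "1 -6 -10 -13 0 0 0" --pt "1 -8 -10 -17.5 0 0 0" --pt "1 -10 -10 -22 0 0 0" --pt "1 -12 -9 -26 0 0 0" --pt "1 -14 -7 -30.1 0 0 0" --pt "1 -14 -7 -30.1 0 0 0" --pt "1 -14 -7 -30.1 0 0 0"

```text
time: 10.1
position: [0.4733, -0.3664, 0.2625]
tool_rot: [-0.706, 0.001, -0.001, 0.708]
ft_force: [-0.1, -0.0, 0.1]
grip_width: 0.0868
```

```bash
python3 look.py 5 .252
python3 - <<'E'
from h import *
im=robot.camera("top")[:,:,::-1][130:270,250:430]
cv2.imwrite("pics/v5t.png",cv2.resize(im,None,fx=4,fy=4,interpolation=cv2.INTER_CUBIC))
E
```

```text
[ 0.47410971 -0.36555695  0.26317347] [ 0.50308707  0.4954353  -0.34654568] 10.15
```

View pics/v5.png

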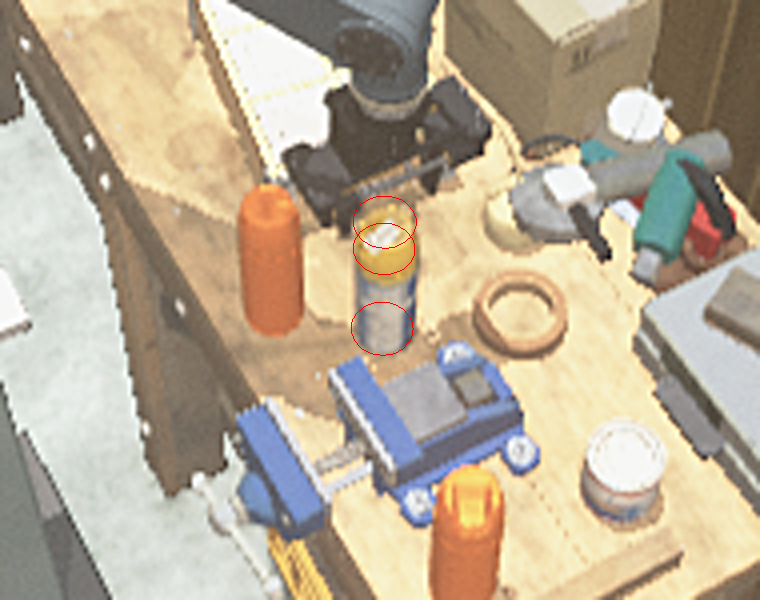

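View pics/v5t.png

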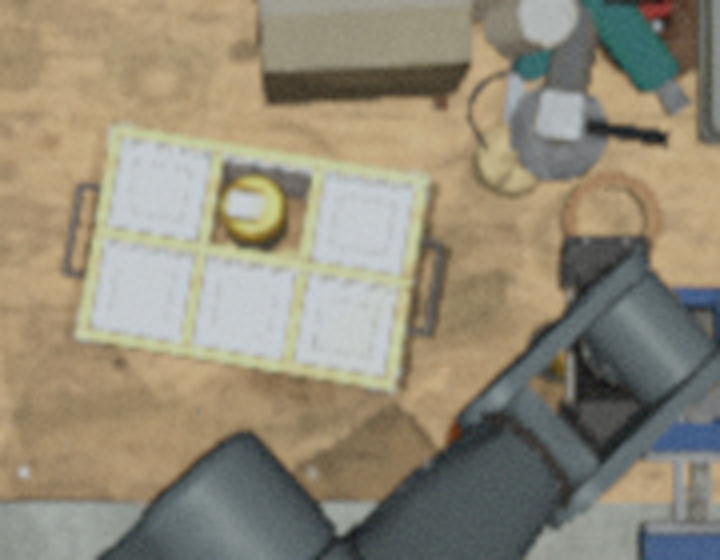

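Call:
carry_out --pt "1 0.1 3 -0.1 0 0 0" --pt "1 0.1 6 -0.1 0 0 0" --pt "1 0.1 7.6 -0.1 0 0 0" --pt "1 0.1 7.6 -0.1 0 0 0" --pt "0.4 0.1 7.6 -0.1 0 0 0" --pt "0.4 0.1 7.6 -0.1 0 0 0" --pt "0.4 0.1 7.6 -0.1 0 0 0" --pt "0.4 0.1 7.6 -0.1 0 0 0" --pt "0.4 0.1 7.6 -0.1 0 0 0"

```text
time: 11.1
position: [0.4757, -0.3672, 0.1886]
tool_rot: [0.708, 0.001, 0.001, -0.707]
ft_force: [0.3, 1.2, 3.8]
grip_width: 0.0608
```

Call:
carry_out --pt "0.4 0 -4 0 0 0 0" --pt "0.4 0 -8 0 0 0 0" --pt "0.4 0 -12 0 0 0 0" --pt "0.4 0 -14 0 0 0 0" --pt "0.4 2.5 -14 4 0 0 0" --pt "0.4 5 -14 8 0 0 0" --pt "0.4 7.5 -14 12 0 0 0" --pt "0.4 10 -14 16 0 0 0" --pt "0.4 12.3 -13 20.3 0 0 0" --pt "0.4 12.3 -12 20.3 0 0 0" --pt "0.4 12.3 -12 20.3 0 0 0"

```text
time: 12.2
position: [0.5971, -0.162, 0.3053]
tool_rot: [-0.707, 0.001, 0.003, 0.708]
ft_force: [-0.7, -0.2, -1.5]
grip_width: 0.0606
```

```bash
python3 look.py 6 .1886
```

```text
[ 0.5972485  -0.1631707   0.30623569] [-0.67994564  0.41756141 -1.67965441] 12.25
```

View pics/v6.png

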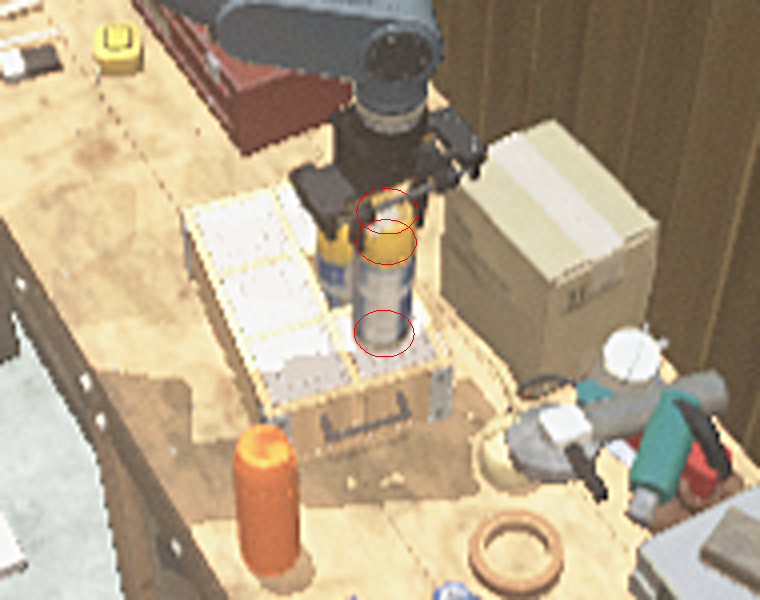

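Call:
carry_out --pt "0.4 0.1 0.8 -0.1 0 0 0" --pt "0.4 0.1 1.4 -0.1 0 0 0" --pt "0.4 0.1 1.8 -0.1 0 0 0" --pt "0.4 0.1 2.2 -0.1 0 0 0" --pt "0.4 0.1 2.2 -0.1 0 0 0"

```text
time: 12.75
position: [0.5985, -0.1651, 0.285]
tool_rot: [-0.707, 0.001, 0.0, 0.707]
ft_force: [-0.1, 0.1, -0.9]
grip_width: 0.0608
```

Call:
carry_out --pt "0.4 0 0.4 0 0 0 0" --pt "0.4 0 0.8 0 0 0 0" --pt "0.4 0 0.8 0 0 0 0"

```text
time: 13.05
position: [0.5984, -0.1644, 0.2766]
tool_rot: [-0.707, 0.001, 0.001, 0.707]
ft_force: [-0.1, -0.1, -1.6]
grip_width: 0.0607
```

Free, so cell 6 is empty. I'll lower to just above the floor (TCP ≈ 0.1966 at contact).

Call:
carry_out --pt "0.4 0 1 0 0 0 0" --pt "0.4 0 2 0 0 0 0" --pt "0.4 0 3 0 0 0 0" --pt "0.4 0 4 0 0 0 0" --pt "0.4 0 5 0 0 0 0" --pt "0.4 0 6 0 0 0 0" --pt "0.4 0 7 0 0 0 0" --pt "0.4 0 7.6 0 0 0 0" --pt "0.4 0 7.8 0 0 0 0" --pt "0.4 0 7.8 0 0 0 0"

```text
time: 14.05
position: [0.5991, -0.1647, 0.1992]
tool_rot: [-0.707, 0.0, 0.0, 0.707]
ft_force: [-0.7, 0.9, -2.0]
grip_width: 0.0606
```

Call:
carry_out --pt "0.4 0 0.2 0 0 0 0" --pt "0.4 0 0.4 0 0 0 0" --pt "0.4 0 0.4 0 0 0 0"

```text
time: 14.35
position: [0.5998, -0.1648, 0.1974]
tool_rot: [0.707, 0.001, 0.001, -0.707]
ft_force: [-1.0, 1.7, 4.3]
grip_width: 0.0609
```

Call:
carry_out --pt "0.7 0 0.1 0 0 0 0" --pt "1 0 0.1 0 0 0 0" --pt "1 0 0.1 0 0 0 0" --pt "1 0 0.1 0 0 0 0" --pt "1 0 -3 0 0 0 0" --pt "1 0 -6 0 0 0 0" --pt "1 0 -10 0 0 0 0" --pt "1 -4 -11 2 0 0 0" --pt "1 -8 -12 5 0 0 0" --pt "1 -12 -12 9 0 0 0" --pt "1 -14 -12 13 0 0 0" --pt "1 -16 -12 17 0 0 0" --pt "1 -16 -12 21 0 0 0" --pt "1 -16 -12 25 0 0 0" --pt "1 -16 -12 30 0 0 0" --pt "1 -16 -12 35 0 0 0" --pt "1 -16 -12 40 0 0 0" --pt "1 -16 -12 40 0 0 0" --pt "1 -16 -12 40 0 0 0"

```text
time: 16.25
position: [0.4387, 0.2362, 0.3152]
tool_rot: [0.707, 0.001, -0.001, -0.707]
ft_force: [-0.7, -0.2, 0.5]
grip_width: 0.0869
```

Run:
```python
from h import *
a=robot.camera("top")[:,:,::-1][130:270,250:430]; b=robot.camera("scene")[:,:,::-1][150:290,270:450]
cv2.imwrite("pics/v7.png",np.hstack([cv2.resize(i,None,fx=2.2,fy=3*.9) if 0 else cv2.resize(i,(396,308),interpolation=cv2.INTER_CUBIC) for i in(a,b)]))
o=robot.get_obs(); print(o["position"],o["ft_force"],o["time"])
```

```text
[0.439045   0.23439368 0.31531748] [-0.49212627 -0.48234374 -0.0625386 ] 16.35
```

View pics/v7.png

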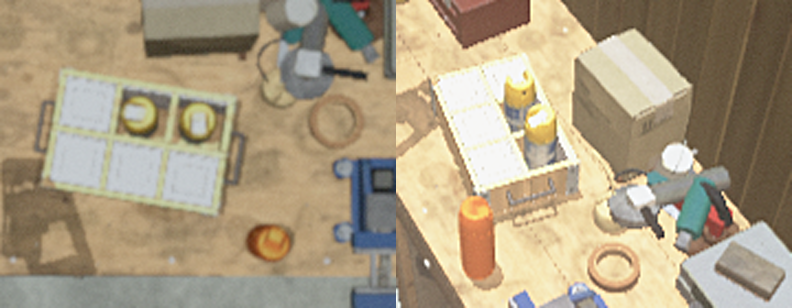

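Both cans stand upright in cells 5 and 6: in the crop, the caps are at (139,114) and (198,121) from above. The roll, the oil can and the orange can haven't moved, and the gripper is clear of everything.

```bash
python3 -c "
from rig import robot
print(robot.hand_in())"
```

```text
the job is handed in; nothing more can be done
None
```

Both yellow-capped aerosol cans are in the crate, standing upright on the cell floors and released: the left one in cell 5 (far row, middle) and the right one in cell 6 (far row, right). I handed in at about 16 s of the 72 s allowed.

- **Feeling for empty cells:** Cells 1 and 4 stopped hard with the can only about 5 mm in, so I backed off and tried others. Wrist force there reached about 37 N and 29 N, well under the 120 N limit. The 37 N on cell 1 was firmer than I intended. Cells 5 and 6 swung open freely.
- **Floor contact:** I lowered each can until it touched the floor, and the contact height was within about 1 mm of what I expected. Then I opened the gripper and lifted straight off.
- **Final pictures:** Both cameras show the two cans upright in their cells, with the gripper empty and clear. The tape roll, the oil can and the nearby orange look-alike are where they started. The tape measure was outside the final crops, but an earlier picture showed it in place and the arm did not go near it after that.
- **Disagreements:** The scene camera showed each held can up to about 4 mm to one side of where I expected, within the cells' clearance. I allowed for 1 to 2 mm of it. No checks failed.

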